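Shut off the milk warmer and draw the pan out

ROBOT

A 6-joint arm with a two-finger parallel gripper is mounted at the origin on the work surface. World frame = base frame: x ahead of the robot, y to its left, z up, the work surface at z = 0. Lengths are in m, angles in rad, forces in N, time in s.
With the tool pointing down it reaches from about 0.3 to 0.875 m from the base axis. Payload 6.4 kg.
Tool frame: the origin (TCP) lies midway between the tips of the shut fingers; the grasp point (between the pads) lies 19 mm behind it; z points along the fingers, y is the line along which they close (so a half turn about z gives the same grasp; the last joint's range is limited). The gripper opens to 85 mm and grips with 20 to 120 N. Pads are 22 mm wide; open, the fingers measure 114 mm over their backs; the gripper's body (76 mm by 85 mm) begins 54 mm behind the grasp point. The pads swing forward as they close: fully open they stand 13 mm farther back than shut.
Start: joints at [-1.484, 0.181, 1.607, -0, 1.354, -0.206], TCP at [0.166, -0.551, 0.231] pointing down, gripper open.
Joint ranges: [-2.99, 2.99], [-0.89, 2.07], [0.3, 2.58], [-1.14, 4.28], [0, 2.63], [-3.12, 3.12]. Speed limits (rad/s): [2.57, 2.57, 3.01, 3.14, 3.14, 3.14].

INTERFACE

Orientations are given as a unit quaternion [w, x, y, z].
In Python, from bench import get_obs, camera, hand_in gives the robot as it stands.
- The arm moves only by the tool carry_out, never from a script. Its argument "plan" is a list that holds one entry, the list of rows, each a list of 7 numbers: the shift along the world's x, y, z in m, then the turn, a rotation vector about the world's x, y, z in rad, then the opening, from 0 (shut) to 1 (fully open). In form: [[[x, y, z, rx, ry, rz, hand], ...]]. A call has exactly 5 rows; each row is the pose to reach, as a shift and turn from the pose commanded when the call began; what a row does not reach only later rows make up. A row lasts 1/12 s, in which the tool goes at most 41.7 mm and 7.16 degrees, less where a joint would pass 70% of its speed; a pose out of reach is approached as far as the arm can. A call with a gripper value outside its range is refused whole. The fingers move at their own pace and stop on an object; the grip force is fixed at half the most. Time passes only in rows, so rows that repeat a pose let the fingers close, or fill a call up. It gives the time, the measured TCP pose, the force, the opening and the grip force at its end, in the units of the state.
- get_obs(): the state, without advancing time (a new reading comes with each control period).
- camera(name): name is "scene" or "top" or "wrist"; returns a dict with "pixels" (480x640x3 uint8, red, green, blue), "z_map" (480x640 float32, m along the optical axis (not along the pixel's ray), 0 where there is no reading), "camera_matrix" (3x3 intrinsics, pixels), "cam_to_world" (4x4, takes a point from camera to world coordinates). Camera axes: x right, y up, looking along -z (the intrinsics and any distortion apply to the point x, -y, -z); pixel columns grow to the right and rows downward; lengths in m; the calibration is good to about 2 mm. A picture is of the moment at which its call begins.
- hand_in(): hands the job in; it is judged then, once.
The state is a dict: "time_s": time; "q": joint angles; "dq": joint speeds; "joint_efforts": joint torques, N m; "eef_pos": TCP position; "eef_rot": TCP orientation; "wrist_force": force on the tool from outside, world axes, zero at the start; "torque": the same for the moment, N m; "opening": opening from 0.0 (shut) to 1.0 (fully open); "grasp_force": force on a finger pad.
Only numpy, scipy, OpenCV 4.12 (cv2) and the standard library are available. Lean on these libraries where they do the work, as an engineer would, in place of code of your own. Each camera call takes 0.05 s, during which the arm holds its last target. There are 200 camera calls.

TASK

Two warmers stand side by side on the canteen counter, one with the long-handled milk pan and the other with the teapot. First turn the knob of the milk pan's warmer anticlockwise all the way to its off stop; then draw the pan by its handle along its channel, without lifting it, until it stands wholly clear of the wire rack, upright and flat between the rails, and let go. Leave the other warmer's knob, the teapot and the other things on the counter as they are.

Things in the scene. Friction and masses are not known exactly. Their poses are not given: they have to be found in the camera images.
- warmer_a: warmer holding the long-handled pan (left or right one): low steel unit, 340 mm along x (depth), 230 along y, flat deck 50 mm above the counter. Origin under its centre, x away from the robot, z up. A channel runs along x, centre line y = -45 mm, 104 wide between side rails 6 thick and 12 high above the deck; 12 high lips close its ends (inner faces x = -157, 157). Knob at x = -70, y = 62
- warmer_b: the other warmer, which holds the teapot; same make, sizes and axes as warmer_a. Its knob is to be left as it is.
- warmer_a_front_bar (a point): middle of the front bar of warmer_a's wire cup rack over the back of the channel; axes as the warmer's, at its x = 24, y = -45 mm. Bars 8 mm thick, centres 95 mm above the deck, so undersides 91 and tops 99; the rack reaches from its front edge at x = 20 back to x = 160, legs at x = 44 and 156, y = 21 and -111. warmer_b has the same rack.
- warmer_a_channel (a point): point on the deck of warmer_a at the middle of the free front part of the channel (x = -70, y = -45 mm in the warmer's frame), a good place for the pan's centre at the end; axes as the warmer's
- knob_a (a joint): angle of warmer_a's knob in rad: 0 = off, the anticlockwise end stop (seen from above), where the pointer faces the warmer's front (its -x); grows as the knob is turned clockwise, up to 4.7. It stays where it is left (friction about 0.04 N m).
- knob_a_grip (a point): on the axis of warmer_a's knob, 37 mm above the deck, the height to grip. Black disc 44 mm across, its top 14 mm above the deck, on a steel base 68 mm across; on it an upright bar grip 42 mm long, 14 thick, its top 44 mm above the deck. The point turns with the knob: x along the bar, -x the pointer (white mark on top), z up.
- knob_b (a joint): angle of warmer_b's knob, not to be turned; same meaning as knob_a
- knob_b_mark (a point): white pointer mark near the end of the bar of warmer_b's knob, 21 mm off the axis, level with the bar's top
- pan: open steel milk pan, 84 mm across, 64 high, wall 3, 0.3 to 0.6 kg; origin at the centre of its underside, z up. A straight black handle sticks out towards its -x: 14 mm wide, 10 thick, centre line 50 mm above the underside, from 54 to 170 mm from the pan's axis. It starts on the deck under the rack of warmer_a, handle reaching out to the front.
- pan_handle (a point): middle of the handle's thickness, 130 mm from the pan's axis, a good place to grip; axes as the pan's (x along the handle towards the pan)
- teapot: white ceramic teapot with handle and spout, 88 mm across, 78 mm high, under the rack of warmer_b; origin at the centre of its underside
- sugar_bowl: white bowl of sugar lumps, 110 mm across, 45 mm high; origin at the centre of its underside
- stick_box: square wooden box of stirring sticks, 85 by 85 mm, about 115 mm high with the sticks; origin at the centre of its underside
There are look-alikes about, which are no part of the job. There is more than one size of the pan; the job needs the smaller.

How it is judged:
By the outcome, as a careful person would: the job done as asked, in the order asked, and still so for the second after the job is handed in, with the robot touching nothing.
It also fails if it takes over 72 s, if anything falls off the work surface, if the arm or the gripper's body presses on something with over 40 N, if the wrist force passes 120 N, or if a joint passes its speed limit or range.

## Working session

There is one attempt and no reset: what is moved stays moved. The work goes in short steps, Python scripts to look and compute and a tool call to move; the robot and the scene stay as the last step left them, time stands still between calls to the robot, and variables do not carry over. Pictures are saved under pics/ and viewed, at most 10 in all, crops included, and the job is handed in when it is done.

Besides the shell and the picture viewer there is one more tool, called after "Emit:" as name([rows], argument=value, ...), one row to a line, values as JSON. carry_out: Moves the arm, as the interface text tells. Its arguments: {"type":"object","properties":{"plan":{"type":"array","items":{"type":"array","items":{"type":"array","items":{"type":"number"}}}}},"required":["plan"]}

```bash
mkdir -p pics; ls; cat > h.py <<'E'
import numpy as np, cv2, pickle
from bench import get_obs, camera, hand_in
def snap(n,f):
    c=camera(n); cv2.imwrite(f'pics/{f}.png',c['pixels'][:,:,::-1]); pickle.dump(c,open(f'pics/{f}.pkl','wb')); return c
def load(f): return pickle.load(open(f'pics/{f}.pkl','rb'))
def world(c,u,v,d):
    K=c['camera_matrix'];T=c['cam_to_world']
    p=np.array([(u-K[0,2])/K[0,0]*d,-(v-K[1,2])/K[1,1]*d,-d,1]);return (T@p)[:3]
def ray(c,u,v):
    o=c['cam_to_world'][:3,3];return o,world(c,u,v,1.)-o
def onz(c,u,v,z):
    o,d=ray(c,u,v);return o+d*(z-o[2])/d[2]
def cloud(c):
    K=c['camera_matrix'];d=c['z_map'];v,u=np.mgrid[:480,:640]
    P=np.stack([(u-K[0,2])/K[0,0]*d,-(v-K[1,2])/K[1,1]*d,-d,np.ones_like(d)],-1)@c['cam_to_world'].T
    P=P[...,:3];P[d==0]=np.nan;return P
def proj(c,p):
    q=np.linalg.inv(c['cam_to_world'])@np.append(p,1);K=c['camera_matrix']
    return K[0,0]*q[0]/-q[2]+K[0,2],K[1,1]*-q[1]/-q[2]+K[1,2]
E
python3 - <<'E'
from h import *
a=snap('scene','s0');b=snap('top','t0');
for c in(a,b):print(c['camera_matrix'],c['cam_to_world'].round(3),(c['z_map']>0).mean(),c.keys())
print(get_obs())
E
```

```text
pics
[[570.85702052   0.         322.00471015]
 [  0.         570.85702052 230.99741244]
 [  0.           0.           1.        ]] [[ 0.525 -0.724  0.448  1.193]
 [ 0.851  0.444 -0.281 -0.493]
 [ 0.004  0.528  0.849  1.457]
 [ 0.     0.     0.     1.   ]] 0.995869140625 dict_keys(['pixels', 'z_map', 'camera_matrix', 'cam_to_world'])
[[595.13386605   0.         304.24914139]
 [  0.         595.13386605 252.07413807]
 [  0.           0.           1.        ]] [[-0.016  0.996 -0.093  0.313]
 [-1.    -0.016 -0.007 -0.027]
 [-0.008  0.093  0.996  1.98 ]
 [ 0.     0.     0.     1.   ]] 0.9959798177083333 dict_keys(['pixels', 'z_map', 'camera_matrix', 'cam_to_world'])
{'time_s': 0.1, 'q': array([-1.48431959e+00,  1.81470541e-01,  1.60789605e+00, -7.05411024e-06,
        1.35381819e+00, -2.06286243e-01]), 'dq': array([ 5.24823411e-05, -1.06900855e-03, -2.02612721e-03,  2.61994675e-04,
        1.22976453e-03, -9.08891996e-04]), 'joint_efforts': array([ 5.11550825e-04, -4.45876944e+01, -3.52237165e+01, -1.99949577e-04,
        4.14166687e-03, -2.30118764e-05]), 'eef_pos': array([ 0.16592263, -0.5500216 ,  0.2304779 ]), 'eef_rot': array([-7.94840933e-04,  9.89304922e-01,  1.45859990e-01,  4.42218522e-05]), 'wrist_force': array([ 0.27992113, -0.18707874, -0.14012263]), 'torque': array([-0.03182615,  0.01626489,  0.06421914]), 'grasp_force': 0.0, 'opening': 1.0006565179349378}
```

View pics/s0.png

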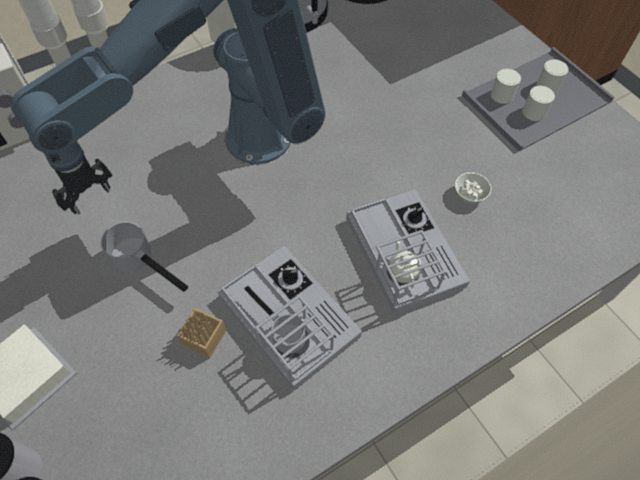

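View pics/t0.png

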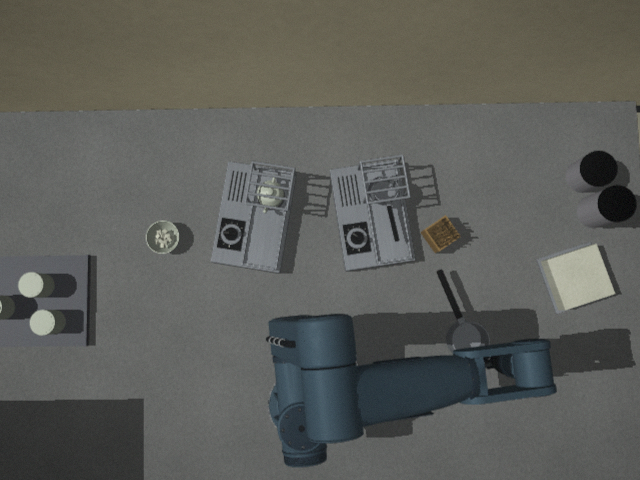

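Scene view: the warmer at (290,315) holds a pan with its handle at (258,298); the warmer at (407,248) holds the teapot; a loose pan is at (125,240). Top view: the warmers are at (372,212) and (252,217), the loose pan at (467,335). There are two candidate pans, the loose one and the one under the rack. The one under the rack fits the description. I'll check sizes next.

```bash
python3 - <<'E'
from h import *
t=load('t0');s=load('s0')
A=t['pixels'][140:285,320:425];B=s['pixels'][240:390,210:365]
im=np.hstack([cv2.resize(A,(400,552),interpolation=2),cv2.resize(B,(400,387),interpolation=2) if 0 else cv2.copyMakeBorder(cv2.resize(B,(400,387),interpolation=2),0,165,0,0,0)])
cv2.imwrite('pics/crop.png',im[:,:,::-1])
for n,c,box in(('t',t,(320,140,425,285)),('s',s,(210,240,365,390)),('tb',t,(205,150,300,285)),('sb',s,(340,180,475,315))):
    P=cloud(c);x0,y0,x1,y1=box
    m=np.zeros((480,640),bool);m[y0:y1,x0:x1]=1
    with np.errstate(all='ignore'):m&=(P[...,2]>.03)
    M=m.astype(np.uint8);k,l,st,ce=cv2.connectedComponentsWithStats(M);i=1+st[1:,4].argmax()
    Q=P[l==i];z=Q[:,2];deck=Q[abs(z-.05)<.006]
    r=cv2.minAreaRect(deck[:,:2].astype(np.float32)*1000)
    print(n,'deckz',np.median(deck[:,2]),len(deck),r, 'hist',np.histogram(z,bins=np.arange(.03,.2,.01))[0])
    # handle/black pixels high
    g=c['pixels'].max(2)
    b=(l==i)&(g<60);kk,ll,ss,cc=cv2.connectedComponentsWithStats(b.astype(np.uint8))
    for j in range(1,kk):
        if ss[j,4]>15: print('  black',ss[j],cc[j].round(1),np.nanmedian(P[ll==j],0).round(3))
E
```

```text
t deckz 0.05026429219422113 4349 ((613.2837524414062, -237.5044403076172), (340.0471496582031, 230.42247009277344), 7.953688621520996) hist [ 159 2557 3054  503   75   48  102  172   72   10   36  428  271    7
    0    0]
  black [387 206  12  35 140] [392.6 222.9] [ 0.576 -0.296  0.105]
  black [343 222  28  33 320] [357.1 237.8] [ 0.534 -0.188  0.051]
  black [351 232  13  12 128] [357.1 237.5] [ 0.534 -0.186  0.073]
s deckz 0.05102931500073793 6540 ((615.5274658203125, -235.35890197753906), (341.5080871582031, 231.75479125976562), 7.857481956481934) hist [ 166 2595 4820  743  108   96  172  298  150   24    9  770  414    0
    0    0]
  black [270 260  42  39 314] [289.4 280.1] [ 0.555 -0.196  0.052]
  black [283 270  14  15 163] [289.2 276.8] [ 0.543 -0.191  0.072]
  black [245 287  28  28 144] [258.1 300. ] [ 0.573 -0.299  0.105]
  black [292 353   7   5  19] [295.1 355.1] [ 0.734 -0.282  0.05 ]
tb deckz 0.04998342397115696 4137 ((613.5225219726562, 150.5990447998047), (230.98110961914062, 340.3775329589844), 79.7705078125) hist [ 176 2593 2709  491   67   53  119  210  111   41   53  429  255    4
    0    0]
  black [217 218  28  33 326] [231.3 233.8] [0.556 0.221 0.051]
  black [224 228  14  12 136] [230.7 233.5] [0.554 0.222 0.073]
sb deckz 0.05077214567242039 5091 ((615.7755126953125, 152.99334716796875), (232.60256958007812, 344.5422058105469), 79.80598449707031) hist [ 204 2255 3617  599   91  101  195  242  216   49   32  660  319    1
    0    0]
  black [396 203  28  30 304] [411.2 215.6] [0.56  0.214 0.059]
  black [423 220  10  11  51] [427.5 225.7] [0.598 0.244 0.052]
```

View pics/crop.png

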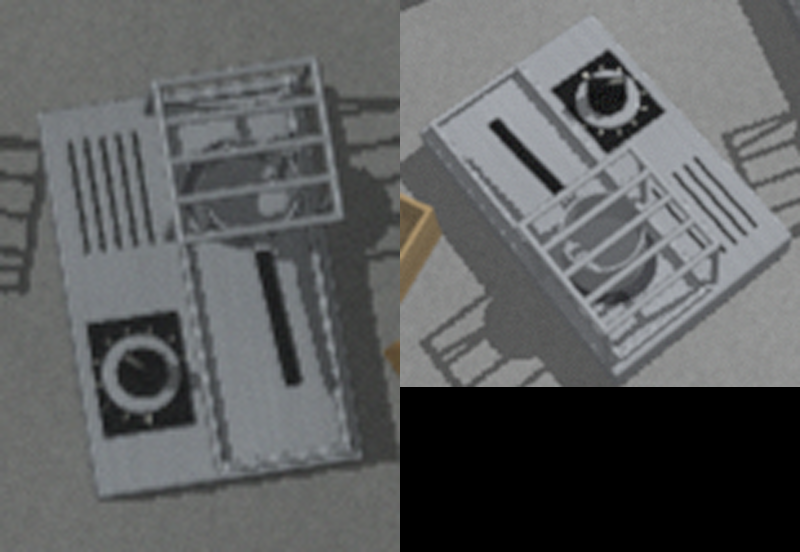

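The crop shows the smaller pan under the rack, with its handle from (265,255) to (290,385) and its top at z≈0.105. Its warmer's knob is at (140,372), with the mark pointing up and left. Both views agree on warmer_a at (0.614,-0.236), yaw 7.9°, and a deck height of 0.050. I'll move over it and look from close by.

Emit:
carry_out([
  [[0.01,0.01,0.03,0,0,0,1],[0.035,0.035,0.05,0,0,0.09,1],[0.06,0.06,0.07,0,0,0.18,1],[0.085,0.085,0.09,0,0,0.27,1],[0.11,0.11,0.1,0,0,0.36,1]],
])

```text
time_s: 0.52
eef_pos: [0.2769, -0.44, 0.3337]
eef_rot: [0.001, 0.947, 0.322, 0.0]
wrist_force: [1.1, -1.6, 1.1]
opening: 1.0
grasp_force: 0.0
```

Emit:
carry_out([
  [[0.025,0.025,0,0,0,0.08,1],[0.05,0.05,0,0,0,0.08,1],[0.075,0.075,0,0,0,0.08,1],[0.1,0.1,0,0,0,0.08,1],[0.125,0.125,0,0,0,0.08,1]],
])

```text
time_s: 0.93
eef_pos: [0.4018, -0.3139, 0.3311]
eef_rot: [-0.0, 0.934, 0.358, -0.0]
wrist_force: [0.8, -0.8, -0.3]
opening: 1.002
grasp_force: 0.0
```

Emit:
carry_out([
  [[0.025,0.025,0,0,0,0,1],[0.05,0.05,0,0,0,0,1],[0.07,0.07,0,0,0,0,1],[0.08,0.08,0,0,0,0,1],[0.08,0.08,0,0,0,0,1]],
])

```text
time_s: 1.35
eef_pos: [0.4825, -0.2329, 0.3307]
eef_rot: [-0.001, 0.933, 0.36, 0.0]
wrist_force: [0.3, 0.1, -0.5]
opening: 0.999
grasp_force: 0.0
```

```bash
python3 - <<'E'
from h import *
c=snap('wrist','w1');print(c['camera_matrix'],c['cam_to_world'].round(3));o=get_obs();print(o['eef_pos'],o['eef_rot'],o['q'])
E
```

```text
[[354.27249287   0.         316.22512056]
 [  0.         354.27249287 234.78070679]
 [  0.           0.           1.        ]] [[ 0.671  0.705  0.227  0.54 ]
 [-0.741  0.64   0.204 -0.18 ]
 [-0.001 -0.305  0.952  0.475]
 [ 0.     0.     0.     1.   ]]
[ 0.48149513 -0.23428687  0.33076062] [-4.16063837e-04  9.33094003e-01  3.59632183e-01 -3.17607861e-04] [-6.74584936e-01  2.54866755e-02  1.57707471e+00 -1.29188431e-04
  1.54007014e+00  1.60467975e-01]
```

View pics/w1.png

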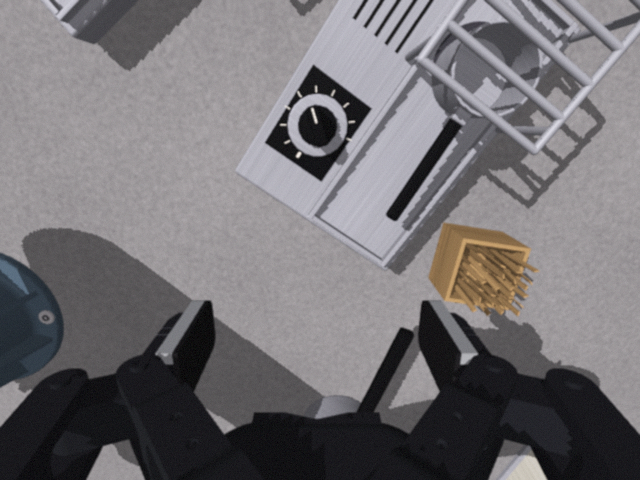

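The wrist view shows the knob at (317,125) with its white mark at (314,114), and the pan handle running from (393,215) to (455,125). The pan is under the rack at (490,65), and the loose pan is hidden below the gripper.

```bash
cat > m.py <<'E'
from h import *
def wf(p,o=(.614,-.2365),yaw=np.radians(7.9)):
    d=np.array(p)[:2]-o;c,s=np.cos(yaw),np.sin(yaw);return np.array([c*d[0]+s*d[1],-s*d[0]+c*d[1]])*1000
E
python3 - <<'E'
from m import *
c=load('w1');P=cloud(c);g=c['pixels'].max(2);lo=c['pixels'].min(2)
# warmer rect from wrist
with np.errstate(all='ignore'):
    reg=np.zeros((480,640),bool);reg[:275,230:]=1
    d=reg&(abs(P[...,2]-.05)<.006);k,l,st,_=cv2.connectedComponentsWithStats(d.astype(np.uint8));i=1+st[1:,4].argmax()
    print('deck',cv2.minAreaRect((P[l==i][:,:2]*1000).astype(np.float32)),np.median(P[l==i][:,2]))
# white mark
b=np.zeros_like(d);b[100:130,300:332]=1;b&=lo>150
k,l,st,ce=cv2.connectedComponentsWithStats(b.astype(np.uint8))
for j in range(1,k):
    if st[j,4]>4:print('mark',st[j],ce[j],np.median(P[l==j],0))
# knob bar top points
with np.errstate(all='ignore'):
    bar=(P[...,2]>.084)&(P[...,2]<.1)&(np.hypot(P[...,0]-.536,P[...,1]+.185)<.04)
    q=P[bar];r=cv2.minAreaRect((q[:,:2]*1000).astype(np.float32));print('bar',r,cv2.boxPoints(r),q[:,2].max(),len(q))
    h=(g<70)&(P[...,2]>.09)&(P[...,2]<.12)&reg&(np.hypot(P[...,0]-.57,P[...,1]+.297)<.09)
k,l,st,ce=cv2.connectedComponentsWithStats(h.astype(np.uint8));j=1+st[1:,4].argmax();print(st[j],ce[j],np.median(P[l==j],0))
r=cv2.minAreaRect((P[l==j][:,:2]*1000).astype(np.float32));print('handle',r,[wf(x/1000).round(1) for x in cv2.boxPoints(r)],cv2.boxPoints(r))
# triangulate knob mark & handle near end between wrist and scene
def tri(c1,u1,c2,u2):
    o1,d1=ray(c1,*u1);o2,d2=ray(c2,*u2);A=np.stack([d1,-d2],1);s=np.linalg.lstsq(A,o2-o1,rcond=None)[0]
    a,b=o1+d1*s[0],o2+d2*s[1];return (a+b)/2,np.linalg.norm(a-b)
s=load('s0');t=load('t0')
for n,cc,c0 in(('scene',s,(258.1,300.)),('top',t,(392.6,222.9))):print('tri handle',n,tri(c,ce[j],cc,c0))
print('tri knobbar scene/top',tri(s,(289.2,276.8),t,(357.1,237.5)))
# pan rim
with np.errstate(all='ignore'):
    rim=(abs(P[...,2]-.114)<.006)&(P[...,0]>.6)&(P[...,0]<.8)&(P[...,1]<-.18)&(P[...,1]>-.36)
q=P[rim];print('rim',len(q),q[:,:2].min(0),q[:,:2].max(0),wf(np.median(q,0)))
cv2.imwrite('pics/k.png',cv2.resize(c['pixels'][80:170,270:390,::-1],(800,600),interpolation=2))
E
```

```text
deck ((586.8692626953125, -238.81593322753906), (283.43035888671875, 229.6232147216797), 7.726049423217773) 0.05107976804117553
mark [300 100  32  15 232] [314.27155172 103.68965517] [nan nan nan]
mark [311 108   6  15  36] [313.69444444 115.02777778] [ 0.54289695 -0.17342408  0.09534205]
bar ((537.5687866210938, -183.24742126464844), (41.31968307495117, 13.981181144714355), 59.288475036621094) [[ 521.0073  -197.4395 ]
 [ 533.0276  -204.57991]
 [ 554.13025 -169.05534]
 [ 542.11    -161.91493]] 0.09727849798075477 561
[ 387  119   75  101 1479] [423.80527383 168.47126437] [ 0.58055685 -0.29289984  0.1056234 ]
handle ((576.3334350585938, -294.2879638671875), (114.81987762451172, 13.951915740966797), 11.196587562561035) [array([-103. ,  -48.4]), array([-102.2,  -62.3]), array([ 12.5, -55.7]), array([ 11.7, -41.8])] [[ 518.6616  -298.5924 ]
 [ 521.3707  -312.27875]
 [ 634.00525 -289.98352]
 [ 631.29614 -276.29718]]
tri handle scene (array([ 0.5772789 , -0.29582093,  0.10763903]), np.float64(0.008623939391522121))
tri handle top (array([ 0.58139006, -0.30011097,  0.08096078]), np.float64(0.0026938275012669314))
tri knobbar scene/top (array([ 0.53671217, -0.18651197,  0.06203457]), np.float64(0.0007522980681026139))
rim 1296 [ 0.61386781 -0.3414485 ] [ 0.78564271 -0.20450888] [ 58.64975024 -58.04699396]
```

View pics/k.png

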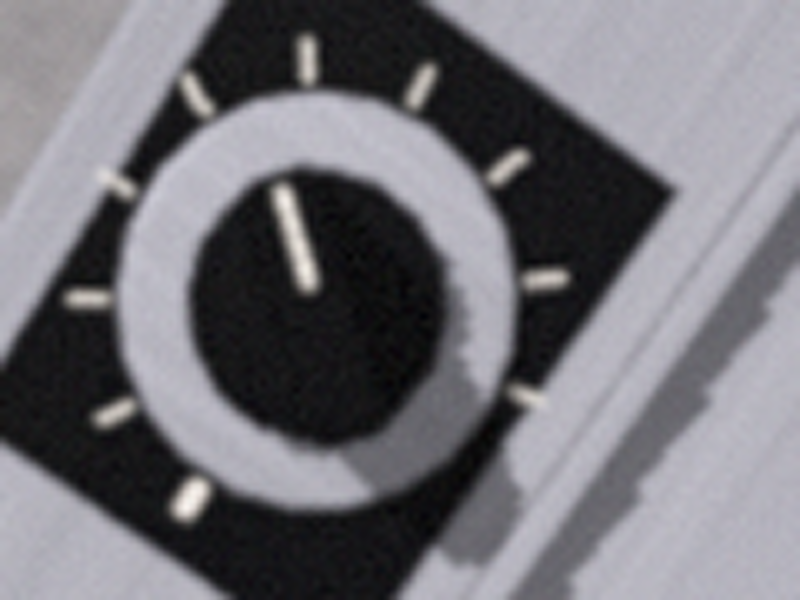

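The mark lies on the bar's axis at 59° in world axes, pointing to +x,+y, so the way to off (188°) is 2.245 rad anticlockwise. The knob is at (0.537,-0.184) with its bar top at 0.095, as the text gives. The handle top is at 0.105. One triangulation, wrist with top, came out low (0.081) because the rack hides part of the handle there.

Emit:
carry_out([
  [[0.014,0.013,-0.025,0,0,0.075,0.65],[0.028,0.026,-0.055,0,0,0.15,0.65],[0.042,0.039,-0.085,0,0,0.225,0.65],[0.056,0.052,-0.115,0,0,0.298,0.65],[0.056,0.052,-0.131,0,0,0.298,0.65]],
])

```text
time_s: 1.82
eef_pos: [0.5361, -0.1817, 0.1962]
eef_rot: [-0.002, 0.869, 0.495, -0.001]
wrist_force: [-1.4, 0.0, -0.2]
opening: 0.646
grasp_force: 0.0
```

```bash
python3 - <<'E'
from m import *
o=get_obs();print(o['eef_pos'],o['eef_rot'],o['q'].round(2));print(np.degrees(2*np.arctan2(o['eef_rot'][2],o['eef_rot'][1]))-90)
c=snap('wrist','w2');P=cloud(c)
with np.errstate(all='ignore'):
    bar=(P[...,2]>.084)&(P[...,2]<.1)&(np.hypot(P[...,0]-.536,P[...,1]+.185)<.04)
    q=P[bar];print('bar',cv2.minAreaRect((q[:,:2]*1000).astype(np.float32)),np.median(q,0),len(q))
E
```

```text
[ 0.53613966 -0.18171047  0.19617293] [-0.00232158  0.86898884  0.49482543 -0.00089916] [-0.54  0.2   1.66  0.    1.29 -0.  ]
-30.683319020939543
bar ((537.2816772460938, -182.8521728515625), (42.00315856933594, 13.490153312683105), 59.77193069458008) [ 0.5383696  -0.18117448  0.09460444] 1053
```

Emit:
carry_out([
  [[0,0.001,-0.03,0,0,0.008,0.65],[0,0.001,-0.065,0,0,0.008,0.65],[0,0.001,-0.1,0,0,0.008,0.65],[0,0.001,-0.12,0,0,0.008,0.65],[0,0.001,-0.13,0,0,0.008,0.65]],
])

```text
time_s: 2.28
eef_pos: [0.5344, -0.1829, 0.0675]
eef_rot: [-0.002, 0.869, 0.496, -0.001]
wrist_force: [-1.4, 1.1, 0.6]
opening: 0.648
grasp_force: 0.0
```

Emit:
carry_out([
  [[0,0,0,0,0,0,0],[0,0,0,0,0,0,0],[0,0,0,0,0,0,0],[0,0,0,0,0,0,0],[0,0,0,0,0,0,0]],
])

```text
time_s: 2.7
eef_pos: [0.5379, -0.1835, 0.0728]
eef_rot: [0.001, 0.868, 0.496, 0.0]
wrist_force: [-4.3, -0.3, 5.8]
opening: 0.146
grasp_force: 59.3
```

Emit:
carry_out([
  [[0,0,0,0,0,0.11,0],[0,0,0,0,0,0.22,0],[0,0,0,0,0,0.33,0],[0,0,0,0,0,0.44,0],[0,0,0,0,0,0.55,0]],
])

```text
time_s: 3.12
eef_pos: [0.5376, -0.1834, 0.0728]
eef_rot: [0.001, 0.699, 0.715, -0.0]
wrist_force: [-5.2, 0.5, 6.6]
opening: 0.151
grasp_force: 59.5
```

```bash
python3 -c "
from h import *
o=get_obs();print(o['torque'],o['wrist_force'],o['q'].round(2),o['opening'],np.degrees(2*np.arctan2(o['eef_rot'][2],o['eef_rot'][1]))-90)"
```

```text
[ 0.11434756  0.7558228  -0.08414695] [-5.19136253  0.45974744  6.63793023] [-0.54  0.36  1.74 -0.    1.04 -0.56] 0.15122950951196787 1.3561861901875432
```

Emit:
carry_out([
  [[0,0,0,0,0,0.11,0],[0,0,0,0,0,0.22,0],[0,0,0,0,0,0.33,0],[0,0,0,0,0,0.44,0],[0,0,0,0,0,0.55,0]],
])

```text
time_s: 3.53
eef_pos: [0.5373, -0.1834, 0.0728]
eef_rot: [0.001, 0.478, 0.878, -0.001]
wrist_force: [-5.7, -0.5, 8.8]
opening: 0.148
grasp_force: 59.6
```

Emit:
carry_out([
  [[0,0,0,0,0,0.11,0],[0,0,0,0,0,0.22,0],[0,0,0,0,0,0.33,0],[0,0,0,0,0,0.44,0],[0,0,0,0,0,0.55,0]],
])

```text
time_s: 3.95
eef_pos: [0.5371, -0.1835, 0.0728]
eef_rot: [0.0, 0.222, 0.975, -0.001]
wrist_force: [-7.2, -2.0, 9.4]
opening: 0.148
grasp_force: 59.7
```

Emit:
carry_out([
  [[0,0,0,0,0,0.11,0],[0,0,0,0,0,0.22,0],[0,0,0,0,0,0.33,0],[0,0,0,0,0,0.44,0],[0,0,0,0,0,0.52,0]],
])

```text
time_s: 4.37
eef_pos: [0.537, -0.1838, 0.0728]
eef_rot: [0.0, -0.036, 0.999, -0.001]
wrist_force: [-7.3, -1.5, 8.2]
opening: 0.149
grasp_force: 59.7
```

```bash
python3 -c "
from h import *
o=get_obs();print(o['torque'],o['wrist_force'],o['q'].round(2),o['opening'],np.degrees(2*np.arctan2(o['eef_rot'][2],o['eef_rot'][1]))-90)"
```

```text
[-0.12293649  1.3288883  -0.08413109] [-7.2907335  -1.4625866   8.24756755] [-0.54  0.36  1.74 -0.    1.04 -2.18] 0.1488874689273576 94.18079047298767
```

Emit:
carry_out([
  [[0,0,0,0,0,0.03,0],[0,0,0,0,0,0.05,0],[0,0,0,0,0,0.06,0],[0,0,0,0,0,0.07,0],[0,0,0,0,0,0.07,0]],
])

```text
time_s: 4.78
eef_pos: [0.537, -0.1838, 0.0728]
eef_rot: [0.0, -0.069, 0.998, -0.001]
wrist_force: [-6.7, -1.5, 8.9]
opening: 0.152
grasp_force: 59.7
```

```bash
python3 -c "
from h import *
o=get_obs();print(o['torque'],o['wrist_force'],o['q'].round(3),o['opening'],np.degrees(2*np.arctan2(o['eef_rot'][2],o['eef_rot'][1]))-90)"
```

```text
[-0.13042726  1.30026161 -0.06932591] [-6.7359739  -1.52909444  8.87416667] [-5.380e-01  3.570e-01  1.740e+00 -2.000e-03  1.043e+00 -2.245e+00] 0.15153502120100854 97.9014162097437
```

No stop felt yet. I'll go on in small steps and watch the torque.

Emit:
carry_out([
  [[0,0,0,0,0,0.01,0],[0,0,0,0,0,0.02,0],[0,0,0,0,0,0.03,0],[0,0,0,0,0,0.03,0],[0,0,0,0,0,0.03,0]],
])

```text
time_s: 5.2
eef_pos: [0.537, -0.1839, 0.0728]
eef_rot: [0.0, -0.082, 0.997, -0.001]
wrist_force: [-7.2, -1.7, 8.5]
opening: 0.148
grasp_force: 62.3
```

```bash
python3 -c "
from h import *
o=get_obs();print(o['torque'],o['wrist_force'],o['q'].round(3),o['opening'],np.degrees(2*np.arctan2(o['eef_rot'][2],o['eef_rot'][1]))-90)"
```

```text
[-0.15724685  1.33726801 -1.049874  ] [-7.24586641 -1.71193572  8.53780599] [-5.380e-01  3.570e-01  1.740e+00 -1.000e-03  1.043e+00 -2.273e+00] 0.14832102050053725 99.45183036584373
```

Emit:
carry_out([
  [[0,0,0,0,0,0.01,0],[0,0,0,0,0,0.02,0],[0,0,0,0,0,0.03,0],[0,0,0,0,0,0.03,0],[0,0,0,0,0,0.03,0]],
])

```text
time_s: 5.62
eef_pos: [0.537, -0.1839, 0.0729]
eef_rot: [0.0, -0.097, 0.995, -0.001]
wrist_force: [-7.6, -2.4, 9.8]
opening: 0.148
grasp_force: 72.7
```

```bash
python3 -c "
from h import *
o=get_obs();print(o['torque'],o['wrist_force'],o['q'].round(3),o['opening'],np.degrees(2*np.arctan2(o['eef_rot'][2],o['eef_rot'][1]))-90)"
```

```text
[-0.15826845  1.43461338 -1.69864829] [-7.57091404 -2.38502889  9.78698108] [-5.380e-01  3.560e-01  1.740e+00 -1.000e-03  1.043e+00 -2.302e+00] 0.14817986545947395 101.08797814885088
```

The stop is clear: torque rose from 0.07 to 1.7 N m past 98°. I'll let go, rise and look.

Emit:
carry_out([
  [[0,0,0,0,0,0,0.5],[0,0,0,0,0,0,0.5],[0,0,0,0,0,0,0.5],[0,0,0,0,0,0,0.5],[0,0,0,0,0,0,0.5]],
])

```text
time_s: 6.03
eef_pos: [0.5372, -0.1824, 0.0704]
eef_rot: [0.0, -0.099, 0.995, -0.0]
wrist_force: [0.3, -0.6, -1.0]
opening: 0.497
grasp_force: 0.0
```

Emit:
carry_out([
  [[0,0,0.02,0,0,0,0.5],[0,0,0.05,0,0,0,0.5],[-0.015,-0.015,0.085,0,0,0,0.5],[-0.03,-0.035,0.12,0,0,0.025,0.5],[-0.045,-0.06,0.15,0,0,0.05,0.5]],
])

```text
time_s: 6.45
eef_pos: [0.4924, -0.241, 0.2212]
eef_rot: [0.0, -0.125, 0.992, -0.0]
wrist_force: [0.9, -1.0, 0.8]
opening: 0.504
grasp_force: 0.0
```

```bash
cat > look.py <<'E'
import sys
from m import *
c=snap('wrist',sys.argv[1]);P=cloud(c);o=get_obs();g=c['pixels'].max(2)
print(o['eef_pos'].round(4),np.degrees(2*np.arctan2(o['eef_rot'][2],o['eef_rot'][1]))-90,o['q'].round(2))
with np.errstate(all='ignore'):
    bar=(P[...,2]>.086)&(P[...,2]<.1)&(np.hypot(P[...,0]-.537,P[...,1]+.183)<.03)
    q=P[bar]
    if len(q)>50:print('bar',cv2.minAreaRect((q[:,:2]*1000).astype(np.float32)),np.median(q[:,2]),len(q))
    h=(g<70)&(P[...,2]>.09)&(P[...,2]<.115)&(P[...,0]<.66)&(P[...,0]>.4)&(P[...,1]<-.24)&(P[...,1]>-.36)
k,l,st,ce=cv2.connectedComponentsWithStats(h.astype(np.uint8))
if k>1:
    j=1+st[1:,4].argmax();r=cv2.minAreaRect((P[l==j][:,:2]*1000).astype(np.float32));print('handle',st[j],r,np.nanmedian(P[l==j],0),[wf(x/1000).round(1) for x in cv2.boxPoints(r)])
E
python3 look.py w3
```

```text
[ 0.4928 -0.2479  0.228 ] 104.30997565202372 [-0.68  0.12  1.68 -0.    1.33 -2.5 ]
bar ((536.2482299804688, -183.52334594726562), (41.5532112121582, 14.25961685180664), 7.587438106536865) 0.094438679079486 576
handle [ 218  239   19   87 1211] ((555.4837646484375, -298.828369140625), (75.02674865722656, 13.463570594787598), 11.445674896240234) [ 0.54707531 -0.29998806  0.10578178] [array([-104.4,  -49.3]), array([-103.6,  -62.7]), array([-28.7, -58.1]), array([-29.5, -44.7])]
```

View pics/w3.png

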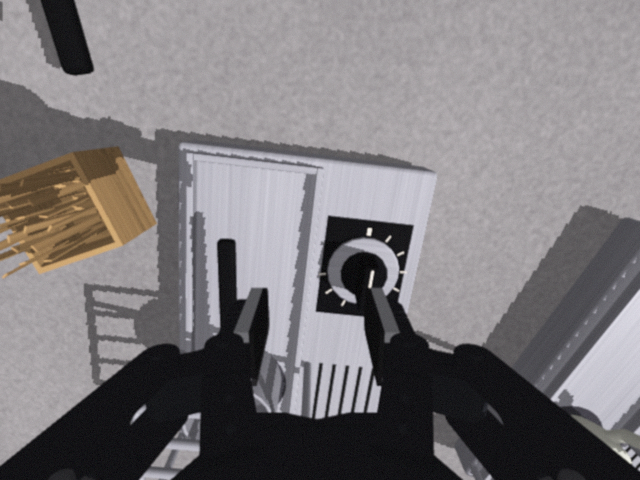

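The wrist view shows the knob's bar in line with the warmer at 7.6°, and the handle at (228,285). The mark is at (371,278). I'll project the bar ends to check which end it is on.

```bash
python3 - <<'E'
from m import *
c=load('w3');u=np.array([np.cos(.135),np.sin(.135)])
for s in(-21,0,21):print(s,proj(c,[.5363+u[0]*s/1000,-.1835+u[1]*s/1000,.094]))
cv2.imwrite('pics/k3.png',cv2.resize(c['pixels'][210:320,310:420,::-1],(600,600),interpolation=2))
E
```

```text
-21 (np.float64(372.7117689576515), np.float64(266.18190304507317))
0 (np.float64(368.6449154848805), np.float64(288.9936161411859))
21 (np.float64(364.74861742476685), np.float64(310.8486532305092))
```

View pics/k3.png

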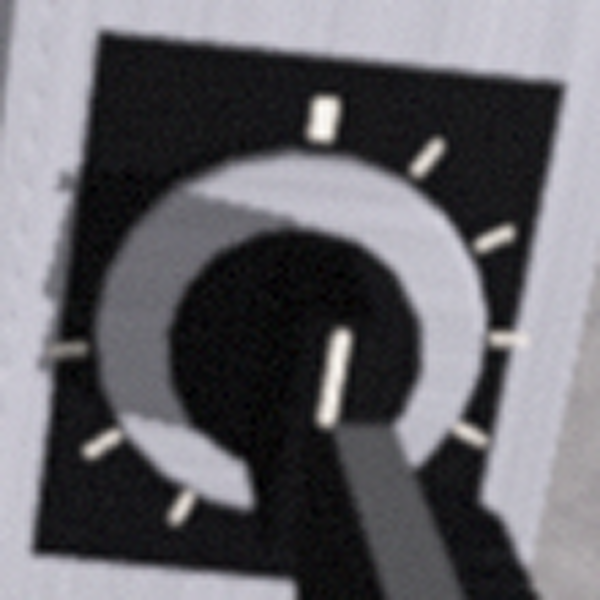

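The mark lies from the bar's centre to its -x end, facing the big off dot, so the knob is off. Next is the handle: grip point (0.5587,-0.298), closing along 101.3°, fingers pre-closed to limit the swing when they shut.

Emit:
carry_out([
  [[0.017,-0.014,-0.015,0,0,-0.02,0.3],[0.034,-0.028,-0.03,0,0,-0.05,0.3],[0.0505,-0.042,-0.05,0,0,-0.05,0.3],[0.0665,-0.055,-0.07,0,0,-0.05,0.3],[0.0665,-0.055,-0.08,0,0,-0.05,0.3]],
])

```text
time_s: 6.92
eef_pos: [0.5599, -0.298, 0.136]
eef_rot: [-0.001, -0.098, 0.995, 0.0]
wrist_force: [-0.4, 0.9, -0.3]
opening: 0.301
grasp_force: 0.0
```

Emit:
carry_out([
  [[0,0,0,0,0,0,0.3],[0,0,0,0,0,0,0.3],[0,0,0,0,0,0,0.3],[0,0,0,0,0,0,0.3],[0,0,0,0,0,0,0.3]],
])

```text
time_s: 7.33
eef_pos: [0.5594, -0.2967, 0.1409]
eef_rot: [0.001, -0.099, 0.995, -0.001]
wrist_force: [0.4, 0.3, -0.4]
opening: 0.299
grasp_force: 0.0
```

```bash
python3 look.py w4
```

```text
[ 0.5594 -0.2967  0.1407] 101.31497119042004 [-0.67  0.39  1.53 -0.    1.22 -2.44]
bar ((536.6844482421875, -184.30589294433594), (41.74152755737305, 14.854411125183105), 9.29050350189209) 0.09455167712966409 2040
handle [ 299  196   26  188 4325] ((576.587646484375, -295.2501525878906), (117.46500396728516, 13.699440002441406), 11.65832805633545) [ 0.56908433 -0.29659837  0.10586725] [array([-104.2,  -50.1]), array([-103.3,  -63.7]), array([ 13.9, -56. ]), array([ 13. , -42.4])]
```

View pics/w4.png

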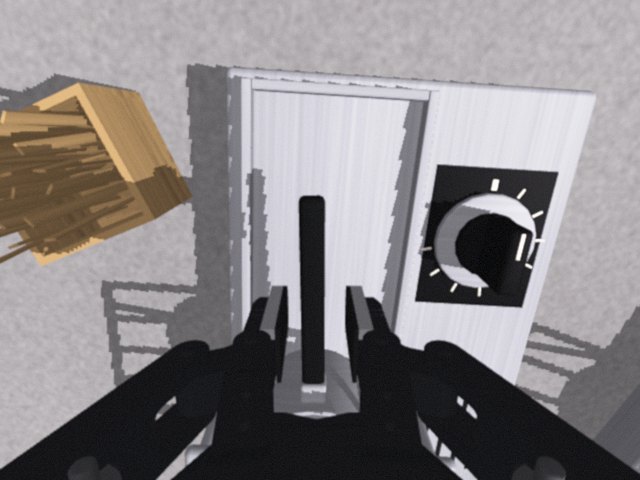

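The handle at (312,290) lies between the fingers, about 1.5 mm off centre. I'll go down to it and grip.

Emit:
carry_out([
  [[0,-0.0015,-0.015,0,0,0,0.3],[0,-0.0015,-0.03,0,0,0,0.3],[0,-0.0015,-0.045,0,0,0,0.3],[0,-0.0015,-0.058,0,0,0,0.26],[0,-0.0015,-0.058,0,0,0,0.26]],
])

```text
time_s: 7.8
eef_pos: [0.5574, -0.2969, 0.0786]
eef_rot: [-0.002, -0.098, 0.995, 0.002]
wrist_force: [-1.6, 0.1, -0.5]
opening: 0.261
grasp_force: 0.0
```

Emit:
carry_out([
  [[0,0,0,0,0,0,0.22],[0,0,0,0,0,0,0.2],[0,0,0,0,0,0,0.1],[0,0,0,0,0,0,0],[0,0,0,0,0,0,0]],
])

```text
time_s: 8.22
eef_pos: [0.5596, -0.2987, 0.0823]
eef_rot: [0.001, -0.098, 0.995, -0.001]
wrist_force: [-1.6, -0.6, 1.9]
opening: 0.147
grasp_force: 58.6
```

```bash
python3 -c "
from h import *
o=get_obs();print(o['eef_pos'],o['torque'],o['wrist_force'],o['opening'],o['grasp_force'])"
```

```text
[ 0.55956758 -0.29866897  0.08231159] [-0.04590682 -0.02068502 -0.01734814] [-1.56514488 -0.60512739  1.9248427 ] 0.1472014527707207 58.63913118839264
```

Emit:
carry_out([
  [[-0.006,-0.001,0,0,0,0,0],[-0.014,-0.002,0,0,0,0,0],[-0.022,-0.003,0,0,0,0,0],[-0.03,-0.004,0,0,0,0,0],[-0.038,-0.005,0,0,0,0,0]],
])

```text
time_s: 8.63
eef_pos: [0.5203, -0.3034, 0.0815]
eef_rot: [0.0, -0.098, 0.995, -0.0]
wrist_force: [3.0, 0.5, 1.5]
opening: 0.15
grasp_force: 58.7
```

Emit:
carry_out([
  [[-0.009,-0.001,0,0,0,0,0],[-0.018,-0.0025,0,0,0,0,0],[-0.028,-0.004,0,0,0,0,0],[-0.038,-0.005,0,0,0,0,0],[-0.048,-0.0065,0,0,0,0,0]],
])

```text
time_s: 9.05
eef_pos: [0.472, -0.3097, 0.0813]
eef_rot: [0.0, -0.098, 0.995, -0.0]
wrist_force: [3.1, -0.1, 2.4]
opening: 0.146
grasp_force: 58.7
```

```bash
python3 look.py w5; python3 - <<'E'
from m import *
o=get_obs();print(o['wrist_force'],o['torque'])
c=snap('scene','s5');P=cloud(c)
with np.errstate(all='ignore'):
    rim=(abs(P[...,2]-.112)<.008)&(P[...,0]>.45)&(P[...,0]<.72)&(P[...,1]<-.19)&(P[...,1]>-.36)
cv2.imwrite('pics/s5c.png',cv2.resize(c['pixels'][180:400,200:420,::-1],(600,600),interpolation=2))
E
```

```text
[ 0.4703 -0.3099  0.081 ] 101.2776586117601 [-0.79  0.34  1.75 -0.    1.06 -2.56]
handle [ 294  226   45  192 6786] ((472.7142639160156, -309.3367614746094), (84.85965728759766, 16.030553817749023), 10.034695625305176) [ 0.46442868 -0.31023514  0.10454174] [array([-192.7,  -46.3]), array([-192.1,  -62.3]), array([-107.3,  -59.2]), array([-107.9,  -43.1])]
[-4.59272101 -1.69136071  6.30134878] [-0.0948347   0.34186649 -0.0250142 ]
```

View pics/s5c.png

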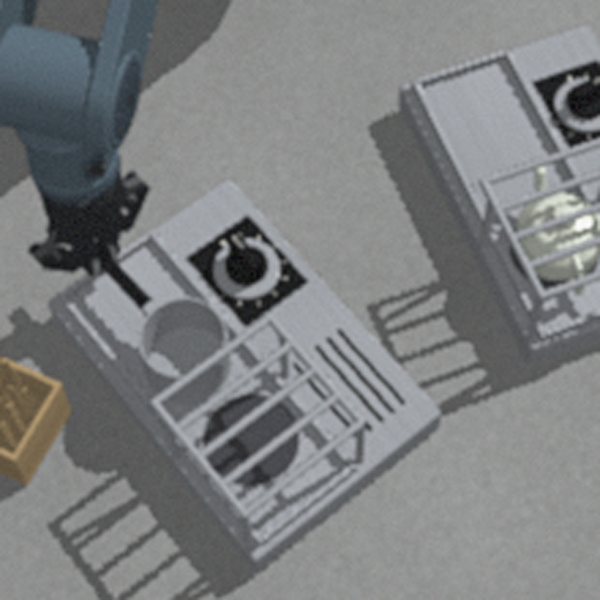

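The crop shows the pan half out, with its rim at (185,345) and the gripper still holding the handle. I'll draw it the last 48 mm.

Emit:
carry_out([
  [[-0.01,-0.0015,0.001,0,0,0,0],[-0.02,-0.003,0.001,0,0,0,0],[-0.03,-0.0045,0.001,0,0,0,0],[-0.04,-0.006,0.001,0,0,0,0],[-0.048,-0.007,0.001,0,0,0,0]],
])

```text
time_s: 9.57
eef_pos: [0.4237, -0.3166, 0.082]
eef_rot: [-0.0, -0.098, 0.995, 0.0]
wrist_force: [1.3, 0.2, 0.8]
opening: 0.152
grasp_force: 58.6
```

Emit:
carry_out([
  [[0,0,0,0,0,0,0],[0,0,0,0,0,0,0],[0,0,0,0,0,0,0],[0,0,0,0,0,0,0],[0,0,0,0,0,0,0]],
])

```text
time_s: 9.98
eef_pos: [0.4251, -0.3167, 0.0822]
eef_rot: [-0.0, -0.099, 0.995, -0.0]
wrist_force: [-2.6, -0.4, 3.5]
opening: 0.151
grasp_force: 58.9
```

Emit:
carry_out([
  [[0,0,0,0,0,0,0.25],[0,0,0,0,0,0,0.3],[0,0,0,0,0,0,0.4],[0,0,0,0,0,0,0.5],[0,0,0,0,0,0,0.5]],
])

```text
time_s: 10.4
eef_pos: [0.4251, -0.3164, 0.082]
eef_rot: [-0.0, -0.099, 0.995, 0.0]
wrist_force: [0.2, -0.1, -0.2]
opening: 0.5
grasp_force: 0.0
```

Emit:
carry_out([
  [[0,0,0.01,0,0,0,0.5],[0,0,0.04,0,0,0,0.5],[0,0,0.08,0,0,0,0.5],[-0.02,-0.01,0.12,0,0,0,0.5],[-0.05,-0.03,0.15,0,0,0,0.5]],
])

```text
time_s: 10.82
eef_pos: [0.3822, -0.3425, 0.2302]
eef_rot: [0.001, -0.1, 0.995, -0.001]
wrist_force: [1.7, -1.6, 0.3]
opening: 0.496
grasp_force: 0.0
```

Emit:
carry_out([
  [[-0.02,-0.02,0.02,0,0,0,0.5],[-0.04,-0.04,0.04,0,0,0,0.5],[-0.06,-0.06,0.06,0,0,0,0.5],[-0.06,-0.06,0.06,0,0,0,0.5],[-0.06,-0.06,0.06,0,0,0,0.5]],
])

```text
time_s: 11.23
eef_pos: [0.3202, -0.4043, 0.2882]
eef_rot: [0.001, -0.097, 0.995, -0.002]
wrist_force: [0.4, 0.3, -0.3]
opening: 0.502
grasp_force: 0.0
```

```bash
python3 - <<'E'
from m import *
o=get_obs();print(o['eef_pos'],o['wrist_force'],o['time_s'])
im=[]
for n,f,b in(('scene','s6',(180,400,200,420)),('top','t6',(140,300,300,460))):
    c=snap(n,f);P=cloud(c)
    with np.errstate(all='ignore'):
        rim=(P[...,2]>.108)&(P[...,2]<.122)&(np.hypot(P[...,0]-.551,P[...,1]+.291)<.065)
        bar=(P[...,2]>.086)&(P[...,2]<.1)&(np.hypot(P[...,0]-.537,P[...,1]+.183)<.03)
        hd=(c['pixels'].max(2)<70)&(P[...,2]>.085)&(P[...,2]<.115)&(P[...,0]<.52)&(P[...,0]>.35)&(abs(P[...,1]+.31)<.05)
    q=P[rim];(x,y),r=cv2.minEnclosingCircle((q[:,:2]*1000).astype(np.float32));print(n,'rim',wf((x/1000,y/1000)),r,len(q))
    A=np.c_[q[:,:2]-q[:,:2].mean(0),np.ones(len(q))];print(' rim plane',np.linalg.lstsq(A,q[:,2],rcond=None)[0].round(4))
    q=P[bar];print(' bar',cv2.minAreaRect((q[:,:2]*1000).astype(np.float32)))
    q=P[hd];print(' handle',cv2.minAreaRect((q[:,:2]*1000).astype(np.float32)),np.median(q[:,2]))
    im.append(cv2.resize(c['pixels'][b[0]:b[1],b[2]:b[3],::-1],(400,400),interpolation=2))
cv2.imwrite('pics/f.png',np.hstack(im))
E
```

```text
[ 0.32018475 -0.40431995  0.2881942 ] [ 0.39997912  0.33695043 -0.27256679] 11.2333
scene rim [-80.72354204 -44.75463112] 54.209388732910156 174
 rim plane [0.0209 0.0109 0.1131]
 bar ((537.1036987304688, -184.39723205566406), (39.17555236816406, 15.706381797790527), 8.924127578735352)
 handle ((442.4420471191406, -314.896728515625), (111.43984985351562, 11.345315933227539), 11.700488090515137) 0.1055500448052411
top rim [-82.4027603  -48.32816272] 52.65602111816406 92
 rim plane [0.016  0.001  0.1145]
 bar ((535.1243286132812, -185.5919952392578), (40.397300720214844, 14.227486610412598), 6.408310413360596)
 handle ((451.17523193359375, -311.71343994140625), (134.39224243164062, 25.943073272705078), 18.20442008972168) 0.10435693606227181
```

View pics/f.png

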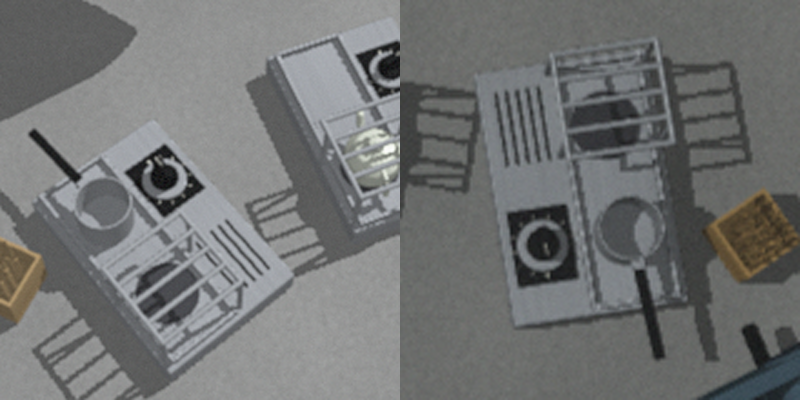

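The final views show the pan at (105,205) left and (630,228) right, clear of the rack, flat between the rails and free of the gripper. The knob points to off.

```bash
python3 -c "
from bench import hand_in
print(hand_in())"
```

```text
the job is handed in; nothing more can be done
None
```

The milk pan's warmer is off at its stop, the pan stands clear of the rack, flat between the rails and released, nothing else was touched, and the job is handed in at about 11 s (no verdict was returned).

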